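Check that two bushes of a bracket line up with a go gauge

TASK

Draw the green-handled go gauge up out of its stand and gently pass it straight down through the upper bush of the grey bracket and then on through the lower bush, until its tip stands clearly out below the lower bush but still hangs clear of the base plate (aim for midway). Finish while still holding the gauge there by its handle, at rest: do not let it go. Leave the red-handled gauge standing in its pocket, and do not disturb the spur gear, the oil bottle, the loose brass bush, the micrometer or the other things on the bench.

Things in the scene. Friction and masses are not known exactly. Their poses are not given: they have to be found in the camera images.
- go_grip (a point): centre of the green round handle (22 mm diameter, 50 mm long, two thin dark rings) of the go gauge: a steel rod of 14 mm diameter and 125 mm length below the handle, its last 14 mm tapering to an 8 mm flat tip; 175 mm long over all, 0.13 to 0.24 kg, loose. It starts upright in one of the stand's two pockets. z runs along the gauge from tip to handle; the tip is 150 mm below this point, the handle's underside 25 mm below
- go_tip (a point): centre of the go gauge's tip, 150 mm below the middle of its handle; axes as go_grip
- nogo_grip (a point): centre of the red handle (22 mm diameter, 50 mm long) of the no-go gauge, which stands in the stand's other pocket; same length as the go gauge but its rod thickens to 18 mm in the upper part. To be left in its pocket
- stand: fixed wooden stand with a rubber foot, 158 x 72 x 74 mm, origin at the centre of its underside, z up, its long side along its x. Two pockets 15.6 mm wide and 60 mm deep lie on its x axis, 45 mm to either side of the centre (floor 14 mm above the bench); one gauge stands in each, which one where varies. Handles in place span 139 to 189 mm above the bench
- bracket: fixed grey bracket, origin on the bench exactly below the common vertical axis of the two bushes, z up; base plate 130 x 100 mm, 12 mm thick (top at z = 0.012); a column 60 mm wide and 130 mm high rises behind the bushes, on its +x side, from 53 mm to 71 mm from the axis (with a low rib behind). Bushes: brass, bore 16.5 mm, in round bosses of 44 mm diameter. Lower bush from 55 to 78 mm above the bench, upper bush from 105 to 128 mm, free gap between them
- bush_upper (a point): centre of the mouth (top rim) of the upper bush, 128 mm above the bench; z up along the bore
- bush_lower (a point): centre of the lower opening of the lower bush, 55 mm above the bench; z up along the bore
- spur_gear: bystander: dark spur gear, 56 mm diameter, 24 mm high, loose, lying between stand and bracket; origin at the centre of its underside
- oil_bottle: bystander: small yellow oil bottle with a red nozzle, 48 mm diameter, 138 mm high, loose, behind the work; origin at the centre of its underside
- brass_flange_bush: bystander: loose flanged brass bush, 48 mm diameter, 30 mm high, between stand and bracket (not part of the bracket); origin at the centre of its underside
- micrometer: bystander: micrometer lying on the bench, 45 x 140 x 18 mm, loose; origin at the centre of its underside
Mind the look-alikes: they are no part of the job. What is shaped like the part that bears go_grip but blue is not meant.

How it is judged:
By the outcome, as a careful person would: the job done as asked, in the order asked, and still so for the second after the job is handed in, while the arm keeps its last pose, push and grip.
It also fails if it takes over 51 s, if anything falls off the work surface, if the arm or the gripper's body presses on something with over 40 N, if the wrist force passes 120 N, or if a joint passes its speed limit or range.

ROBOT

A 6-joint arm with a two-finger parallel gripper is mounted at the origin on a cart in front of the work surface, level with it; the furniture and walls round the work are solid. World frame = base frame: x ahead of the robot, y to its left, z up, the work surface at z = 0. Lengths are in mm, angles in rad, forces in N, time in s.
With the tool pointing down it reaches from about 400 to 925 mm from the base axis. Payload 12.5 kg.
Tool frame: the origin (TCP) lies between the finger pads; the fingertips stand 11 mm ahead of it and the grasp point (between the pads) lies 8 mm behind it (env.tip_extent is the distance from the TCP to the fingertips, in mm); x points along the fingers, z is the direction in which the jaws open and shut, and the axes are right-handed (so a half turn about x gives the same grasp; the last joint's range is limited). The gripper opens to 95 mm and grips with 3 to 60 N. Pads are 20 mm wide; open, the fingers measure 119 mm over their backs; the gripper's body (75 mm by 180 mm) begins 59 mm behind the grasp point.
Start: joints at [-1.452, 0.491, 1.559, -0, 1.092, -0.106], TCP at [139.342, -609.286, 225.661] pointing down, gripper open.
Joint ranges: [-3.1, 3.1], [-0.84, 2.19], [0.05, 2.79], [-1.13, 4.28], [0.06, 2.93], [-2.69, 2.69]. Speed limits (rad/s): [2.22, 2.22, 2.79, 3.14, 3.14, 3.14].

INTERFACE

Orientations are given as [roll, pitch, yaw] about the fixed x, y, z axes, in that order (R = Rz(yaw) Ry(pitch) Rx(roll)).
In Python, from cell import status, imaging, env gives the robot as it stands. The module is installed in compiled form; this text tells all that it offers.
- The arm moves only by the tool apply_moves, never from a script. Its argument "increments" is a list of rows, each a list of 5 numbers: the closure, from 0 (fully open) to 1 (shut), then the shift along the tool's x, y, z in mm, then the turn about the tool's x in degrees. A call has 1 to 10 rows; each row shifts and turns the commanded pose from where the row before left it, along the tool's axes as they then stand; what a row does not reach is not made up. A row lasts 1/10 s, in which the tool goes at most 50 mm and 8.59 degrees, less where a joint would pass 70% of its speed; a pose out of reach is approached as far as the arm can. A call with a gripper value outside its range is refused whole. The fingers move at their own pace and stop on an object; the grip force is fixed at half the most. Time passes only in rows, so rows that do not move let the fingers close. It gives the time, the measured TCP pose, the force and the opening at its end, in the units of the state.
- status.state(): the state, without advancing time (a new reading comes with each control period).
- imaging.read_camera(name): name is "scene" or "top"; returns a dict with "pixels" (384x512x3 uint8, red, green, blue), "fovy" (degrees; the focal length in pixels is half the picture's height over the tangent of half this angle, whatever the lens; pixels are square), "cx", "cy" (the principal point, pixels), "distortion" ([k1, k2, p1, p2, k3] as OpenCV has them; the pictures are not rectified), "R" (3x3) and "t" (3): a world point X has camera coordinates R X + t. Camera axes: x right, y down, z forward; pixel columns grow to the right and rows downward; lengths in mm; the calibration is good to about 2 mm. A picture is of the moment at which its call begins. There is no depth.
- env.job_done(): hands the job in, once; it reports no verdict.
The state is a dict: "t": time; "joints": joint angles; "qvel": joint speeds; "tau": joint torques, N m; "eef_pos": TCP position; "tcp_rot": TCP orientation; "ft_force": force on the tool from outside, world axes, zero at the start; "moment": the same for the moment, N m; "opening": opening from 0.0 (shut) to 1.0 (fully open).
Only numpy, scipy, OpenCV 4.12 (cv2) and the standard library are available. Lean on these libraries where they do the work, as an engineer would, in place of code of your own. Each camera call takes 0.05 s, during which the arm holds its last target. There are 200 camera calls.

## Working session

There is one attempt and no reset: what is moved stays moved. The work goes in short steps, Python scripts to look and compute and a tool call to move; the robot and the scene stay as the last step left them, time stands still between calls to the robot, and variables do not carry over. Pictures are saved under pics/ and viewed, about 8 in all and at most 12, crops included, and the job is handed in when it is done.

Besides the shell and the picture viewer there is one more tool, called after ">>>" in YAML: its name, and indented under it one key for each argument. apply_moves: Moves the arm, as the interface text tells. Its arguments: {"type":"object","properties":{"increments":{"type":"array"}},"required":["increments"]}

```bash
mkdir -p pics; cat > h.py <<'E'
import numpy as np, cv2
from cell import status, imaging, env
def cam(n):
    c=imaging.read_camera(n); h=c["pixels"].shape[0]
    f=h/2/np.tan(np.radians(c["fovy"])/2)
    c["K"]=np.array([[f,0,c["cx"]],[0,f,c["cy"]],[0,0,1]]); c["R"]=np.array(c["R"]);c["t"]=np.array(c["t"]); c["D"]=np.array(c["distortion"],float)
    return c
def save(c,name,box=None,s=1.5):
    im=c["pixels"][:,:,::-1]
    if box: im=im[box[1]:box[3],box[0]:box[2]]
    cv2.imwrite("pics/"+name,cv2.resize(im,None,fx=s,fy=s,interpolation=cv2.INTER_CUBIC))
def ray(c,uv):
    p=cv2.undistortPoints(np.array([[uv]],float),c["K"],c["D"])[0,0]
    return -c["R"].T@c["t"], c["R"].T@np.array([p[0],p[1],1])
def onz(c,uv,z):
    o,d=ray(c,uv); return o+d*(z-o[2])/d[2]
def tri(obs):
    A=0;b=0
    for c,uv in obs:
        o,d=ray(c,uv); d=d/np.linalg.norm(d); P=np.eye(3)-np.outer(d,d); A=A+P;b=b+P@o
    return np.linalg.solve(A,b)
def proj(c,X):
    return cv2.projectPoints(np.array(X,float).reshape(-1,1,3),cv2.Rodrigues(c["R"])[0],c["t"],c["K"],c["D"])[0][:,0]
E
python3 - <<'E'
from h import *
for n in("scene","top"):
    c=cam(n); save(c,n+"0.png"); print(n,c["fovy"],c["D"],-c["R"].T@c["t"],c["R"][2])
print(status.state(),env.tip_extent)
E
```

```text
scene 45.44943415756603 [-0.02653715  0.          0.          0.          0.        ] [-1.27252631e-01  6.93894456e+02  1.14747512e+03] [ 0.39510941 -0.5634705  -0.72552708]
top 49.70543036104083 [-0.10594438  0.          0.          0.          0.        ] [ 497.07409352  -60.31330522 1379.54654219] [ 0.04524174 -0.02073258 -0.99876091]
{'t': 0.1, 'joints': array([-1.45160673e+00,  4.91500580e-01,  1.55939051e+00, -4.48971678e-06,
        1.09170788e+00, -1.05651921e-01]), 'qvel': array([-0.00042699, -0.00155047, -0.00176279, -0.00076038,  0.00082703,
        0.00112612]), 'tau': array([ 2.11575934e-03, -6.13623762e+01, -2.58605933e+01,  6.93777390e-02,
        4.69824811e-02, -4.25850408e-05]), 'eef_pos': array([ 139.30966788, -609.06413288,  225.11868464]), 'tcp_rot': array([3.03989789, 1.56979001, 1.69394515]), 'ft_force': array([1.05304783, 0.53153699, 0.0610985 ]), 'moment': array([-0.00709985, -0.00173281, -0.00538012]), 'opening': 0.9995651869786029} 11.0
```

View pics/scene0.png

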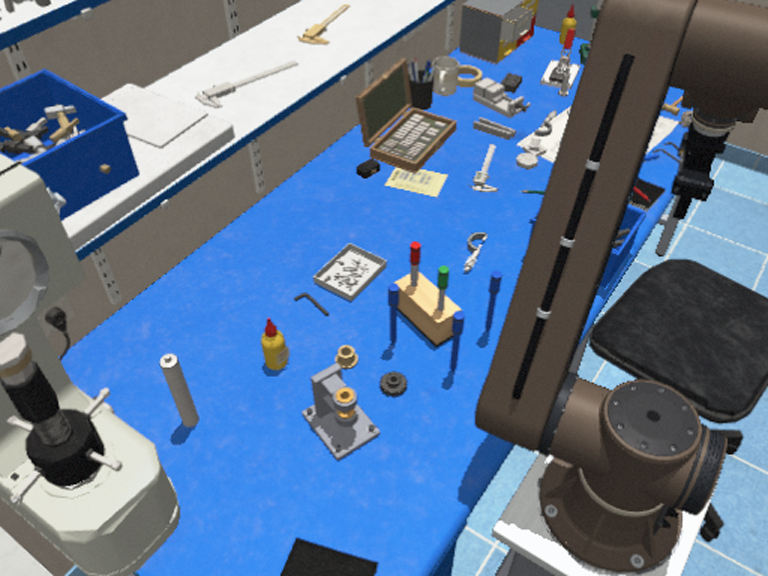

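View pics/top0.png

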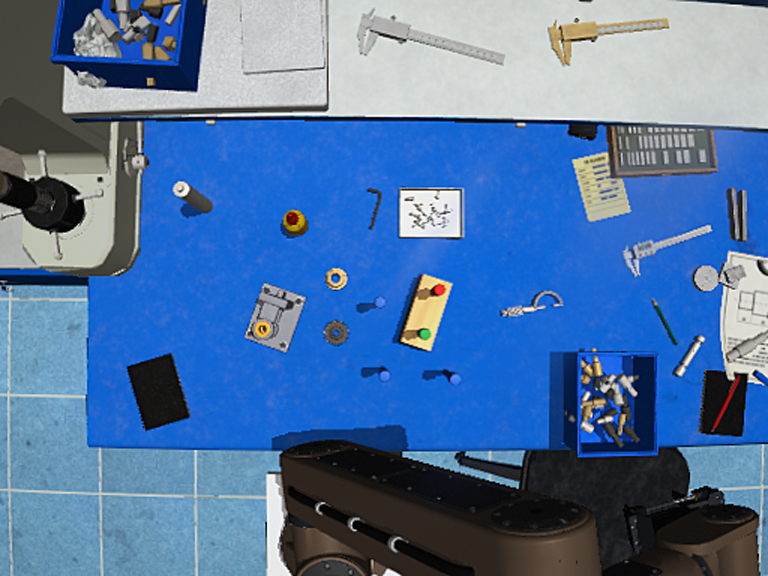

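The green-handled gauge is at scene (444,277) and top (425,334), in the near pocket of the stand. The red-handled one is at scene (415,253) and top (438,290). Three blue look-alikes stand round about, at top (379,302), (384,375) and (455,379). Only the green one fits the description. I'll confirm this in an enlarged crop.

```bash
python3 - <<'E'
from h import *
a=cam("top");b=cam("scene")
A=cv2.resize(a["pixels"][175:260,155:315],None,fx=5,fy=5,interpolation=cv2.INTER_CUBIC)
cv2.imwrite("pics/ct.png",A[:,:,::-1])
B=cv2.resize(b["pixels"][155:310,195:345],None,fx=3.8,fy=3.8,interpolation=cv2.INTER_CUBIC)
cv2.imwrite("pics/cs.png",B[:,:,::-1])
E
```

```text
(no output)
```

View pics/ct.png

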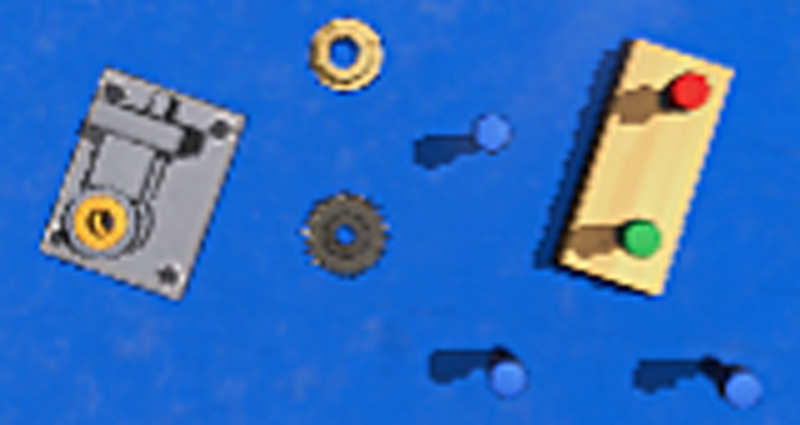

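View pics/cs.png

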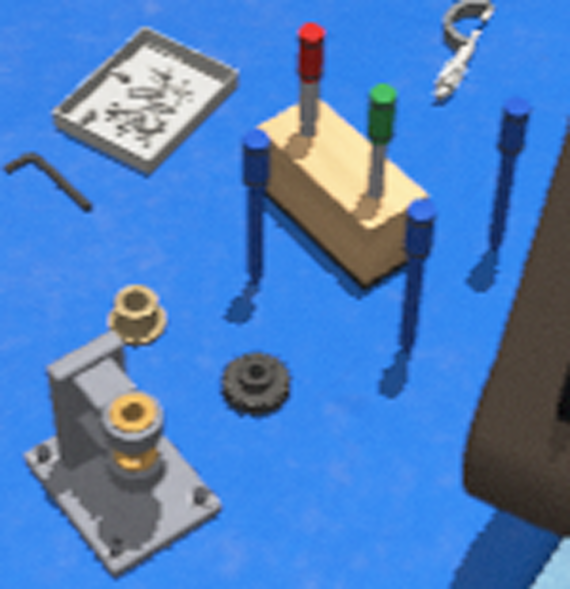

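The crops confirm it. The green handle is at ct (642,237) and cs (383,95), with its rod going into the stand. Red is in the other pocket and the blue ones are decoys standing on the bench. The upper bush rim is at ct (100,222) and cs (133,412).

```bash
python3 - <<'E'
from h import *
a=cam("top");b=cam("scene")
T=lambda x,y:((x+.5)/5-.5+155,(y+.5)/5-.5+175)
S=lambda x,y:((x+.5)/3.8-.5+195,(y+.5)/3.8-.5+155)
P=lambda n,v:print(n,np.round(v,1))
def both(n,t,s,z):
    P(n,tri([(a,T(*t)),(b,S(*s))])); P("  top@z",onz(a,T(*t),z)); P("  sc@z",onz(b,S(*s),z))
both("green top",(642,236),(383,94),189)
both("red top",(690,90),(311,33),189)
both("bush",(100,222),(133,412),128)
for q in((637,38),(735,70),(660,297),(558,263)): P("stand corner",onz(a,T(*q),74))
for q in((105,68),(245,118),(182,300),(40,250)): P("base corner",onz(a,T(*q),12))
for t,s in(((491,132),(257,140)),((507,380),(421,210)),((743,388),(516,106))): both("blue",t,s,175)
P("gear",onz(a,T(345,234),24));P("brass",onz(a,T(346,54),30))
im=a["pixels"].astype(int)
m=(im[:,:,1]>im[:,:,0]+50)&(im[:,:,1]>im[:,:,2]+30); m[:, :270]=0;m[:,300:]=0;m[:210]=0;m[240:]=0
v,u=np.where(m);print("green top blob",u.min(),u.max(),v.min(),v.max(),u.mean(),v.mean(),len(u))
im=b["pixels"].astype(int)
m=(im[:,:,1]>im[:,:,0]+40)&(im[:,:,1]>im[:,:,2]+20); m[:, :285]=0;m[:,305:]=0;m[:170]=0;m[210:]=0
v,u=np.where(m);print("green sc blob",u.min(),u.max(),v.min(),v.max(),u.mean(),v.mean(),len(u))
g=tri([(a,(283,222)),(b,(295.5,185))])
for z in(139,164,189): print(z)
E
```

```text
green top [ 466.  -174.8  188.6]
  top@z [ 466.7 -174.3  189. ]
  sc@z [ 465. -175.  189.]
red top [ 550.6 -202.2  189.1]
  top@z [ 550.9 -202.   189. ]
  sc@z [ 550.3 -202.5  189. ]
bush [472.1 146.6 129.5]
  top@z [472.2 147.  128. ]
  sc@z [472.6 145.7 128. ]
stand corner [ 588.8 -182.    74. ]
stand corner [ 568.9 -244.3   74. ]
stand corner [ 425.4 -196.8   74. ]
stand corner [ 446.7 -132.4   74. ]
base corner [571.5 164.   12. ]
base corner [538.9  71.1  12. ]
base corner [419.  111.6  12. ]
base corner [451.2 205.7  12. ]
blue [526.1 -87.9 175.5]
  top@z [526.5 -87.6 175. ]
  sc@z [525.9 -88.5 175. ]
blue [383.1 -97.2 175.9]
  top@z [382.8 -97.4 175. ]
  sc@z [383.7 -97.7 175. ]
blue [ 377.9 -234.9  175.7]
  top@z [ 378.1 -234.8  175. ]
  sc@z [ 377.9 -235.8  175. ]
gear [463.2   4.   24. ]
brass [580.5   3.9  30. ]
green top blob 280 286 219 225 282.92857142857144 222.1904761904762 42
green sc blob 292 298 177 192 295.14925373134326 183.61194029850745 67
139
164
189
```

```bash
cat >> h.py <<'E'
from scipy.spatial.transform import Rotation as Ro
def Rt(s): return Ro.from_euler("xyz",s["tcp_rot"]).as_matrix()
def need(target):
    s=status.state(); R=Rt(s); d=np.array(target)-s["eef_pos"]; return np.round(R.T@d,1)
E
python3 - <<'E'
from h import *
s=status.state(); print(np.round(Rt(s),4)); print(need([466,-174.8,230]))
E
```

```text
[[-0.000e+00  9.748e-01  2.230e-01]
 [ 4.000e-04  2.230e-01 -9.748e-01]
 [-1.000e+00  1.000e-04 -4.000e-04]]
[  -4.4  415.3 -350.6]
```

>>> apply_moves:
  increments:
    - [0,-0.5,20,-17.5,0]
    - [0,-0.5,21,-17.5,0]
    - [0,-0.5,21,-17.5,0]
    - [0,-0.5,21,-17.5,0]
    - [0,-0.5,21,-17.5,0]
    - [0,-0.5,21,-17.5,0]
    - [0,-0.5,21,-17.5,0]
    - [0,-0.5,21,-17.5,0]
    - [0,0,21,-17.5,0]
    - [0,0,21,-17.5,0]

```text
t: 1.3
eef_pos: [304.6, -391.2, 229.7]
tcp_rot: [0.275, 1.571, -1.071]
ft_force: [0.5, 0.1, 0.6]
opening: 0.999
```

>>> apply_moves:
  increments:
    - [0,0,21,-17.5,0]
    - [0,0,21,-17.5,0]
    - [0,0,21,-17.5,0]
    - [0,0,21,-17.5,0]
    - [0,0,21,-17.5,0]
    - [0,0,21,-17.5,0]
    - [0,0,21,-17.5,0]
    - [0,0,21,-17.5,0]
    - [0,0,21,-18,0]
    - [0,17,-17.5,0,0]

```text
t: 2.3
eef_pos: [439.0, -198.2, 213.7]
tcp_rot: [0.887, 1.567, -0.455]
ft_force: [0.6, 0.5, -1.1]
opening: 0.999
```

The last row of that call had its shifts in the wrong columns. It did no harm: the fingertips are still about 203 mm up, above everything. Correcting it now.

```bash
python3 - <<'E'
from h import *
print(need([466,-174.8,215]), need([466,-174.8,156]))
E
```

```text
[ -1.2  31.7 -16.7] [ 57.8  31.5 -16.8]
```

>>> apply_moves:
  increments:
    - [0,0,16,-8,0]
    - [0,0,15.5,-8.7,0]
    - [0,0,0,0,0]
    - [0,0,0,0,0]

```text
t: 2.7
eef_pos: [462.9, -176.5, 212.6]
tcp_rot: [-1.365, 1.571, -2.71]
ft_force: [0.9, -0.4, 0.0]
opening: 1.001
```

```bash
python3 - <<'E'
from h import *
print(status.state()["eef_pos"],need([466,-174.8,156]))
a=cam("top");b=cam("scene")
A=cv2.resize(a["pixels"][190:260,230:330],None,fx=4,fy=4,interpolation=cv2.INTER_CUBIC)
B=cv2.resize(b["pixels"][130:235,245:345],None,fx=4,fy=4,interpolation=cv2.INTER_CUBIC)
c=np.zeros((420,800,3),np.uint8);c[:280,:400]=A;c[:,400:]=B
cv2.imwrite("pics/g1.png",c[:,:,::-1])
E
```

```text
[ 462.86895401 -176.47387264  212.57161173] [56.6  3.4 -0.9]
```

View pics/g1.png

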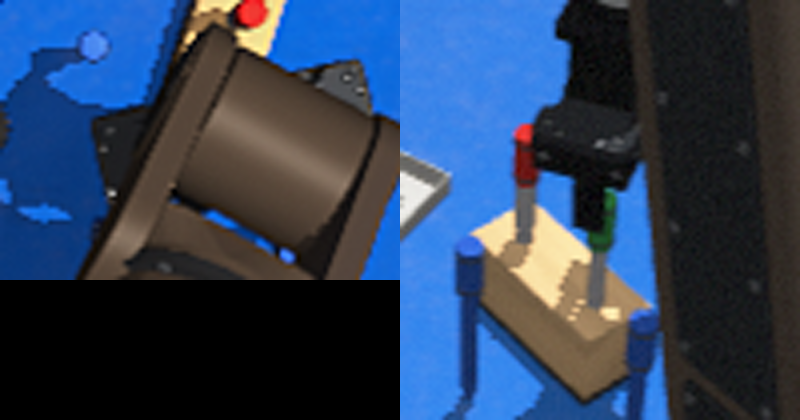

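The picture shows the jaws above the green handle (scene crop about (600,215)), clear of the red and blue ones. Next: centre on it and descend.

>>> apply_moves:
  increments:
    - [0,0,3.4,-0.9,0]
    - [0,0,0,0,0]
    - [0,10,0,0,0]
    - [0,15,0,0,0]
    - [0,15,0,0,0]
    - [0,10,0,0,0]
    - [0,5,0,0,0]
    - [0,0,0,0,0]
    - [0,0,0,0,0]

```text
t: 3.7
eef_pos: [466.3, -175.0, 157.9]
tcp_rot: [0.671, 1.57, -0.675]
ft_force: [-0.0, 0.5, -0.6]
opening: 1.003
```

```bash
python3 - <<'E'
from h import *
s=status.state();print(s["eef_pos"],s["ft_force"],need([466,-174.8,156]));print(Rt(s).round(4))
E
```

```text
[ 466.31199068 -175.04370652  157.85857399] [-0.01399353  0.53005945 -0.55822028] [ 1.9 -0.3 -0.3]
[[ 3.000e-04  9.748e-01  2.229e-01]
 [-3.000e-04  2.229e-01 -9.748e-01]
 [-1.000e+00  3.000e-04  3.000e-04]]
```

>>> apply_moves:
  increments:
    - [0.3,0,0,0,0]
    - [0.5,0,0,0,0]
    - [0.6,0,0,0,0]
    - [0.7,0,0,0,0]
    - [0.75,0,0,0,0]
    - [0.8,0,0,0,0]
    - [1,0,0,0,0]
    - [1,0,0,0,0]
    - [1,0,0,0,0]
    - [1,0,0,0,0]

```text
t: 4.7
eef_pos: [466.1, -174.9, 157.6]
tcp_rot: [-1.958, 1.571, 2.979]
ft_force: [-1.2, 1.5, 1.5]
opening: 0.226
```

>>> apply_moves:
  increments:
    - [1,-5,0,0,0]
    - [1,-10,0,0,0]
    - [1,-15,0,0,0]
    - [1,-20,0,0,0]
    - [1,-20,0,0,0]
    - [1,-20,0,0,0]
    - [1,-20,0,0,0]
    - [1,-20,0,0,0]
    - [1,-10,0,0,0]
    - [1,0,0,0,0]

```text
t: 5.7
eef_pos: [466.4, -175.0, 299.0]
tcp_rot: [0.837, 1.568, -0.509]
ft_force: [0.6, -0.3, -1.9]
opening: 0.228
```

```bash
python3 - <<'E'
from h import *
s=status.state();print(s["eef_pos"],s["ft_force"],need([472.3,146.4,298]))
E
```

```text
[ 466.38071997 -175.0137181   298.98870342] [ 0.62703084 -0.30347411 -1.92490136] [   0.6   77.4 -312. ]
```

>>> apply_moves:
  increments:
    - [1,0,2.4,-10,0]
    - [1,0,5,-20,0]
    - [1,0,5,-20,0]
    - [1,0,5,-20,0]
    - [1,0,5,-20,0]
    - [1,0,5,-20,0]
    - [1,0,5,-20,0]
    - [1,0,5,-20,0]
    - [1,0,5,-20,0]
    - [1,0,5,-20,0]

```text
t: 6.7
eef_pos: [469.3, 22.3, 296.5]
tcp_rot: [-1.899, 1.569, 3.038]
ft_force: [0.5, 1.0, -2.4]
opening: 0.228
```

>>> apply_moves:
  increments:
    - [1,0,5,-20,0]
    - [1,0,5,-20,0]
    - [1,0,5,-20,0]
    - [1,0,5,-20,0]
    - [1,0,5,-20,0]
    - [1,0,5,-15,0]
    - [1,0,0,-7,0]
    - [1,0,0,0,0]
    - [1,0,0,0,0]
    - [1,0,0,0,0]

```text
t: 7.7
eef_pos: [471.9, 146.0, 297.4]
tcp_rot: [-1.062, 1.57, -2.408]
ft_force: [0.5, -0.9, -1.7]
opening: 0.226
```

```bash
python3 - <<'E'
from h import *
s=status.state();print(s["eef_pos"],s["ft_force"],need([472.3,146.4,298]))
a=cam("top");b=cam("scene")
save(a,"t2.png",(140,160,240,235),4)
p=proj(b,[472.3,146.4,128])[0];print(p, proj(b,[472.3,146.4,150]))
u,v=int(p[0]),int(p[1])
A=cv2.resize(a["pixels"][165:240,140:240],None,fx=4,fy=4,interpolation=cv2.INTER_CUBIC)
B=cv2.resize(b["pixels"][v-75:v+45,u-40:u+40],None,fx=5,fy=5,interpolation=cv2.INTER_CUBIC)
print(u,v)
c=np.zeros((600,800,3),np.uint8);c[:300,:400]=A;c[:,400:]=B
cv2.imwrite("pics/g2.png",c[:,:,::-1])
E
```

```text
[471.93792295 145.97479588 297.44996051] [ 0.53538204 -0.90525251 -1.66584105] [-0.6  0.4 -0.3]
[229.57217808 263.27270372] [[229.186162   258.46150585]]
229 263
```

View pics/g2.png

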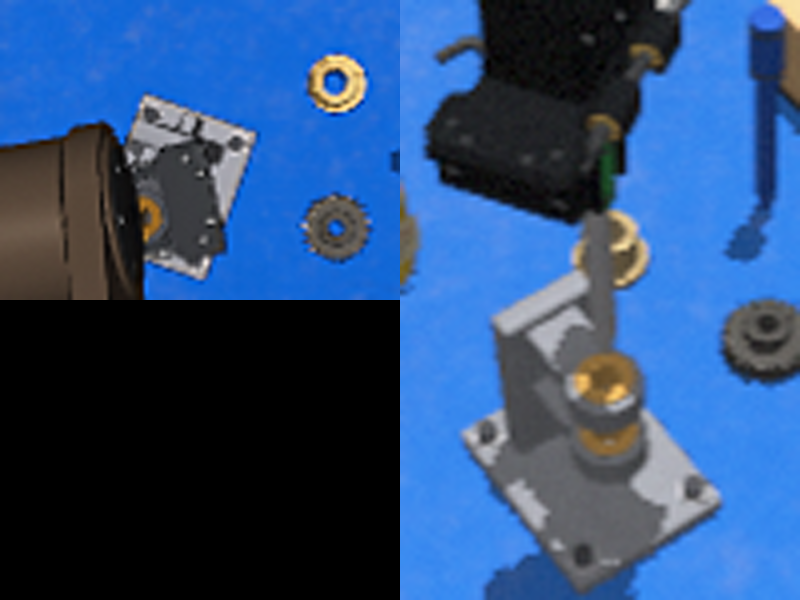

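The picture shows the rod tip at crop (604,348), directly above the upper bush mouth (605,376). I'll do a sub-pixel check of the bush and rod axis before lowering.

```bash
python3 - <<'E'
from h import *
a=cam("top");b=cam("scene")
def brass(f,box):
    im=cv2.imread(f)[:,:,::-1].astype(int); x0,y0,x1,y1=box
    m=np.zeros(im.shape[:2],np.uint8); s=im[y0:y1,x0:x1]; m[y0:y1,x0:x1]=(s[:,:,0]>s[:,:,2]+50)
    cs=max(cv2.findContours(m,cv2.RETR_EXTERNAL,cv2.CHAIN_APPROX_NONE)[0],key=len); e=cv2.fitEllipse(cv2.convexHull(cs)); print(f,e); return e[0]
t=brass("pics/ct.png",(60,180,150,265)); s=brass("pics/cs.png",(95,380,170,437))
T=lambda x,y:((x+.5)/5-.5+155,(y+.5)/5-.5+175)
S=lambda x,y:((x+.5)/3.8-.5+195,(y+.5)/3.8-.5+155)
print("bush",tri([(a,T(*t)),(b,S(*s))]),onz(a,T(*t),128),onz(b,S(*s),128))
im=b["pixels"].astype(float)
st=status.state()["eef_pos"]
for z in(170,185,200,215):
    p=proj(b,[st[0],st[1],z])[0]; v=int(round(p[1])); u0=int(round(p[0]))
    r=im[v,u0-9:u0+10]; w=np.clip((130-(r[:,2]-r[:,0]))/130,0,1)
    print(z,p.round(2),v,w.round(1))
E
```

```text
pics/ct.png ((99.78893280029297, 221.69482421875), (54.22213363647461, 55.652565002441406), 13.128874778747559)
pics/cs.png ((132.24183654785156, 412.2342529296875), (38.66004180908203, 46.6609001159668), 83.19644927978516)
bush [472.38893845 146.86986001 129.21271465] [472.39235488 147.09010012 128.        ] [472.92307282 146.20089588 128.        ]
170 [228.96 253.93] 254 [0.9 0.9 1.  0.9 1.  1.  1.  1.  1.  1.  1.  1.  0.1 0.  0.  0.  0.  0.
 0. ]
185 [228.69 250.49] 250 [1.  0.9 0.9 0.9 0.9 0.9 1.  1.  1.  1.  1.  0.8 0.  0.  0.  0.  0.  0.
 0. ]
200 [228.41 246.99] 247 [0.9 0.9 0.9 0.9 0.9 0.9 0.9 1.  1.  1.  1.  1.  0.6 0.  0.  0.  0.  0.
 0. ]
215 [228.13 243.43] 243 [0.  0.  0.6 0.9 0.9 0.9 1.  1.  1.  1.  1.  1.  1.  1.  1.  1.  1.  1.
 0. ]
```

>>> apply_moves:
  increments:
    - [1,0,0.6,-0.6,0]
    - [1,0,0,0,0]
    - [1,5,0,0,0]
    - [1,5,0,0,0]
    - [1,5,0,0,0]
    - [1,5,0,0,0]
    - [1,5,0,0,0]
    - [1,5,0,0,0]
    - [1,3,0,0,0]
    - [1,0,0,0,0]

```text
t: 8.9
eef_pos: [472.4, 147.2, 264.2]
tcp_rot: [-1.474, 1.57, -2.82]
ft_force: [-0.4, 0.2, -1.9]
opening: 0.224
```

```bash
python3 - <<'E'
from h import *
s=status.state();print(s["eef_pos"],s["ft_force"],s["moment"],need([472.4,146.7,265]))
E
```

```text
[472.38922702 147.19146543 264.16494135] [-0.42348072  0.17738838 -1.87756719] [-0.04372945 -0.03926008 -0.03859204] [-0.8 -0.1  0.5]
```

>>> apply_moves:
  increments:
    - [1,2,0,0.3,0]
    - [1,3,0,0,0]
    - [1,3,0,0,0]
    - [1,3,0,0,0]
    - [1,3,0,0,0]
    - [1,0,0,0,0]

```text
t: 9.5
eef_pos: [472.5, 146.9, 250.2]
tcp_rot: [-1.486, 1.57, -2.832]
ft_force: [0.8, 0.1, -2.1]
opening: 0.227
```

```bash
python3 - <<'E'
from h import *
s=status.state();print(s["eef_pos"],s["ft_force"],s["moment"])
E
```

```text
[472.45220758 146.88992878 250.15959621] [ 0.76424961  0.07119532 -2.10795866] [ 0.01456721 -0.05867526 -0.02880942]
```

Tip is at about 106.6 mm, inside the upper bush, with no contact force. I'll carry on down to just below the lower bush mouth.

>>> apply_moves:
  increments:
    - [1,3,0,0,0]
    - [1,4,0,0,0]
    - [1,4,0,0,0]
    - [1,4,0,0,0]
    - [1,4,0,0,0]
    - [1,4,0,0,0]
    - [1,4,0,0,0]
    - [1,4,0,0,0]
    - [1,3,0,0,0]
    - [1,0,0,0,0]

```text
t: 10.5
eef_pos: [472.5, 146.9, 216.2]
tcp_rot: [-1.552, 1.57, -2.898]
ft_force: [0.5, -0.3, -2.9]
opening: 0.225
```

```bash
python3 - <<'E'
from h import *
s=status.state();print(s["eef_pos"],s["ft_force"],s["moment"])
E
```

```text
[472.49224745 146.90287203 216.20513728] [ 0.47034635 -0.26357491 -2.88706131] [-0.00531281 -0.03433903  0.01956791]
```

>>> apply_moves:
  increments:
    - [1,3,0,0,0]
    - [1,4,0,0,0]
    - [1,5,0,0,0]
    - [1,5,0,0,0]
    - [1,5,0,0,0]
    - [1,5,0,0,0]
    - [1,5,0,0,0]
    - [1,4,0,0,0]
    - [1,3,0,0,0]
    - [1,0,0,0,0]

```text
t: 11.5
eef_pos: [472.5, 146.9, 177.2]
tcp_rot: [-1.455, 1.57, -2.801]
ft_force: [-0.4, 0.0, -2.3]
opening: 0.231
```

>>> apply_moves:
  increments:
    - [1,0,0,0,0]
    - [1,0,0,0,0]
    - [1,0,0,0,0]

```text
t: 11.8
eef_pos: [472.6, 146.9, 177.8]
tcp_rot: [1.211, 1.57, -0.135]
ft_force: [0.1, 0.0, -1.9]
opening: 0.227
```

```bash
python3 - <<'E'
from h import *
s=status.state();print(s["eef_pos"],s["ft_force"],s["moment"],np.abs(s["qvel"]).max())
a=cam("top");b=cam("scene")
B=cv2.resize(b["pixels"][190:310,185:305],None,fx=5,fy=5,interpolation=cv2.INTER_CUBIC)
cv2.imwrite("pics/g3.png",B[:,:,::-1])
st=s["eef_pos"]
for z in(33.5,55,128,145.5,158.5): print(z,(proj(b,[472.4,146.8,z])[0]-[185,190])*5+2)
E
```

```text
[472.60931032 146.91427971 177.76619556] [ 0.125769    0.01104512 -1.9480075 ] [-0.00152371 -0.03993038 -0.01262711] 0.0015479745521127166
33.5 [232.05575231 465.33970762]
55 [230.35576557 444.28419406]
128 [224.26569487 368.78045506]
145.5 [222.72800408 349.69810125]
158.5 [221.56508355 335.26164656]
```

View pics/g3.png

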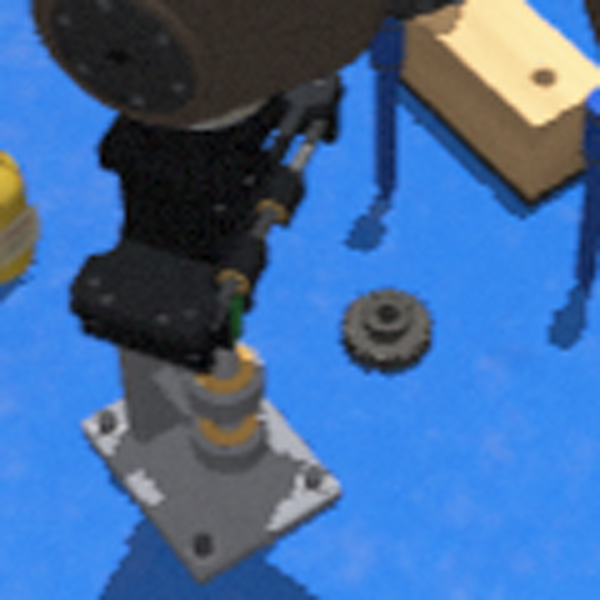

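The rod stands in the upper bush at crop (225,368). The green handle's underside is at about y=338 (predicted 335), so the gauge has not slipped. The spur gear, blue gauges and stand look undisturbed, and the green gauge's pocket is empty. Handing in.

```bash
python3 -c "
from cell import env
print(env.job_done())"
```

```text
the job is handed in; nothing more can be done
None
```

I drew the green-handled go gauge out of its stand and lowered it straight down through the upper and then the lower bush. It is handed in still gripped by the handle and at rest, 11.8 s into the 51 s allowed.

- **Depth:** the tip should be at about z = 34 mm, midway between the base plate top (12 mm) and the underside of the lower bush (55 mm). I worked this out from the tool height. The lower bush hides the tip from the camera, so I could not see it directly. The handle's underside was within about 5 crop pixels (1 camera pixel) of where I predicted it.
- **Forces:** the sideways force readings during insertion were under 1 N. The vertical reading (2 to 3 N) was about the gauge's own weight.
- **Other objects:** in the last picture the spur gear, the stand and the blue look-alikes in view looked undisturbed. The red-handled gauge, the micrometer, the loose brass bush and most of the oil bottle were out of that picture, so I did not recheck them at the end.
- **Error on the way:** one row on the approach had its shifts in the wrong columns. It moved the tool about 17 mm the wrong way, well above everything. I corrected it and nothing was touched.

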